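# Restock the desk caddy, leaving the odd look-alikes

## Task

Restock the blue three-bin caddy: lay the two thick marker pens lengthwise in the bin with the ridge along its middle, one on each side of the ridge, set the large masking tape roll flat over the round hub of its bin, and put the large binder clip, lying flat on its jaw as it is now, in the plain bin. Leave the slim pen, the small tape roll and the small binder clip where they lie, and let go of everything.

Things in the scene. Friction and masses are not known exactly. Their poses are not given: they have to be found in the camera images.
- marker_a_center (a point): Thick black marker pen lying flat, 120 mm long (x), 17 x 17 mm rounded-square barrel. Point: its centre, half-way up. x along the pen, z up. Either thick marker may take either side of the ridge. Lies loose on the bench.
- marker_b_center (a point): The other thick black marker pen, identical: 120 mm long (x), 17 x 17 mm. Point: its centre, half-way up. x along the pen, z up. Lies loose on the bench.
- tape_roll_center (a point): Large beige masking tape roll lying flat: 86 mm outside, 62 mm bore right through, so a 12 mm thick wall, 24 mm high. Point: centre of the bore, half-way up; z is the roll's axis, up. Can be gripped by its wall, one finger in the bore. Lies loose on the bench.
- large_clip_center (a point): Large black binder clip lying on one jaw: 51 mm wide (y, between its two flat ends), upright spine 24 mm high on its -x side, wedge narrowing over 32 mm to +x, then chrome wire arms 30 mm further in +x. Point: 13 mm from the back of the spine, in the middle of the width, 10 mm above the bench, where the wedge is 14 mm high and can be gripped along y. z up. Lies loose on the bench.
- bin_ridge: Fixed blue bin, one of three in a row (any order) in the blue caddy; outside 146 (x) x 116 (y) x 16 mm high, 3 mm walls, inside 140 x 110 mm, inner floor 6 mm above the origin, rim 16 mm above it. Origin: centre of the underside (4 mm above the bench); x along its long side (across the row), y along the row, z up. Has a grey plastic ridge along its x axis, 4 mm wide and 5 mm high above the inner floor; a 53 mm wide lane either side.
- bin_hub: Fixed blue bin, one of three in a row (any order) in the blue caddy; outside 146 (x) x 116 (y) x 16 mm high, 3 mm walls, inside 140 x 110 mm, inner floor 6 mm above the origin, rim 16 mm above it. Origin: centre of the underside (4 mm above the bench); x along its long side (across the row), y along the row, z up. Has a round grey plastic hub in its centre, 38 mm in diameter and 8 mm high above the inner floor.
- bin_plain: Fixed blue bin, one of three in a row (any order) in the blue caddy; outside 146 (x) x 116 (y) x 16 mm high, 3 mm walls, inside 140 x 110 mm, inner floor 6 mm above the origin, rim 16 mm above it. Origin: centre of the underside (4 mm above the bench); x along its long side (across the row), y along the row, z up. Its floor is plain and flat, with nothing on it.
- slim_pen_center (a point): Look-alike to leave: slim black pen, 130 mm long (x), 9 x 9 mm. Point: its centre, half-way up. Lies loose on the bench.
- small_roll_center (a point): Look-alike to leave: small beige tape roll, 52 mm outside, 26 mm bore, 18 mm high. Point: its centre, half-way up. Lies loose on the bench.
- small_clip_center (a point): Look-alike to leave: small black binder clip, 25 mm wide (y), 12 mm high, 32 mm long with its arms (x). Point: 6 mm from the back of its spine, 5 mm above the bench. Lies loose on the bench.
Not all that is in view belongs to the job. Leave any grey look-alike of the part that bears tape_roll_center alone.

How it is judged:
By the outcome, as a careful person would: the job done as asked, in the order asked, and still so for the second after the job is handed in, with the robot touching nothing.
It also fails if it takes over 104 s, if anything falls off the work surface, if the arm or the gripper's body presses on something with over 40 N, if the wrist force passes 120 N, or if a joint passes its speed limit or range.

## Robot

A 6-joint arm with a two-finger parallel gripper is mounted at the origin on the work surface. World frame = base frame: x ahead of the robot, y to its left, z up, the work surface at z = 0. Lengths are in mm, angles in rad, forces in N, time in s.
With the tool pointing down it reaches from about 300 to 1000 mm from the base axis. Payload 5.1 kg.
Tool frame: the origin (TCP) lies midway between the tips of the shut fingers; the grasp point (between the pads) lies 19 mm behind it; z points along the fingers, x is the direction in which the jaws open and shut, and the axes are right-handed (so a half turn about z gives the same grasp; the last joint's range is limited). The gripper opens to 95 mm and grips with 3 to 60 N. Pads are 20 mm wide; open, the fingers measure 119 mm over their backs; the gripper's body (75 mm by 180 mm) begins 59 mm behind the grasp point.
Start: joints at [-1.215, 0.124, 1.65, -0, 1.367, -0.083], TCP at [276.122, -588.423, 214.656] pointing down, gripper open.
Joint ranges: [-2.61, 2.61], [-1.02, 2.33], [0.03, 2.71], [-1.35, 4.49], [0.32, 2.68], [-2.91, 2.91]. Speed limits (rad/s): [2.57, 2.57, 3.14, 3.14, 3.14, 3.14].

## Interface

Orientations are given as a unit quaternion [w, x, y, z].
In Python, from plant import telemetry, imaging, job_done gives the robot as it stands.
- The arm moves only by the tool drive_tool, never from a script. Its argument "deltas" is a list that holds one entry, the list of rows, each a list of 7 numbers: the shift along the tool's x, y, z in mm, then the turn, a rotation vector about the tool's x, y, z in rad, then the finger opening in mm, from 0 to 95.1. In form: [[[dx, dy, dz, wx, wy, wz, grip], ...]]. A call has 1 to 5 rows; each row is the pose to reach, as a shift and turn from the pose commanded when the call began, along the tool's axes at that moment; what a row does not reach only later rows make up. A row lasts 1/12 s, in which the tool goes at most 41.7 mm and 7.16 degrees, less where a joint would pass 70% of its speed; a pose out of reach is approached as far as the arm can. A call with a gripper value outside its range is refused whole. The fingers move at their own pace and stop on an object; "squeeze" is the grip in N (left out, the last holds). Time passes only in rows, so rows that repeat a pose let the fingers close. It gives the time, the measured TCP pose, the force and the opening at its end, in the units of the state.
- telemetry.get_state(): the state, without advancing time (a new reading comes with each control period).
- imaging.read_camera(name): name is "scene" or "top" or "wrist"; returns a dict with "frame" (384x512x3 uint8, red, green, blue), "fx", "fy", "cx", "cy" (pixels), "R" (3x3) and "t" (3): a world point X has camera coordinates R X + t; the wrist camera has in their place "T_tool_cam" (4x4, takes a point from camera to tool coordinates, whose origin is the TCP and whose axes are the tool frame's). Camera axes: x right, y down, z forward; pixel columns grow to the right and rows downward; lengths in mm; the calibration is good to about 2 mm. A picture is of the moment at which its call begins: read the wrist's pose just before it. There is no depth.
- job_done(): hands the job in, once; it reports no verdict.
Trained networks look in the newest picture that a camera, given by its name, has taken for a name from the list of things; names that differ only in an ending like _2 or _b are one class to them, and where a whole thing is asked for, a point or a joint stands for the part that bears it (a point fixed in the world has none). Each returns a list of dicts, best first, with "conf" (0 to 1); they miss things now and then, are a little off and sometimes report something else, mostly with a low value. They report only what shows in the picture. A call takes as long as a camera call. They do not tell look-alikes from the thing itself.
- imaging.recognise(query, camera): "xy" ([column, row] in pixels, amid what is visible of it).
- imaging.mark_of(query, camera): "xy" ([column, row] in pixels: a listed point, or the origin of a listed thing).
The state is a dict: "time_s": time; "joint_positions": joint angles; "qd": joint speeds; "tau": joint torques, N m; "tool_pos": TCP position; "ee_rot": TCP orientation; "ft_force": force on the tool from outside, world axes, zero at the start; "ft_torque": the same for the moment, N m; "grip_width": finger opening in mm.
Only numpy, scipy, OpenCV 4.12 (cv2) and the standard library are available. Lean on these libraries where they do the work, as an engineer would, in place of code of your own. Each camera call takes 0.05 s, during which the arm holds its last target.

## Working session

There is one attempt and no reset: what is moved stays moved. The work goes in short steps, Python scripts to look and compute and a tool call to move; the robot and the scene stay as the last step left them, time stands still between calls to the robot, and variables do not carry over. Pictures are saved under pics/ and viewed, and the job is handed in when it is done.

Besides the shell and the picture viewer there is one more tool, called after "Request:" as name([rows], argument=value, ...), one row to a line, values as JSON. drive_tool: Moves the arm, as the interface text tells. Its arguments: {"type":"object","properties":{"deltas":{"type":"array"},"squeeze":{"type":"number"}},"required":["deltas"]}

```bash
mkdir -p pics; ls
cat > h.py <<'E'
import numpy as np, cv2, json
from plant import telemetry, imaging
def shot(cam,name):
    d=imaging.read_camera(cam); cv2.imwrite(f'pics/{name}.png',d['frame'][:,:,::-1]); return d
def back(d,xy,z,pose=None):
    """pixel -> world at height z"""
    r=np.array([(xy[0]-d['cx'])/d['fx'],(xy[1]-d['cy'])/d['fy'],1.])
    if 'R' in d:
        R=np.array(d['R']);t=np.array(d['t']); o=-R.T@t; v=R.T@r
    else:
        from scipy.spatial.transform import Rotation as Ro
        q=pose['ee_rot'];Rt=Ro.from_quat([q[1],q[2],q[3],q[0]]).as_matrix()
        T=np.array(d['T_tool_cam']); v=Rt@T[:3,:3]@r; o=Rt@T[:3,3]+np.array(pose['tool_pos'])
    return o+v*(z-o[2])/v[2]
def proj(d,X):
    c=np.array(d['R'])@np.array(X)+np.array(d['t']); return [c[0]/c[2]*d['fx']+d['cx'],c[1]/c[2]*d['fy']+d['cy']]
E
python3 - <<'E'
from h import *
s=telemetry.get_state();print(s)
ds={}
for c in ['scene','top','wrist']:
    d=shot(c,c+'0'); print(c,{k:np.round(v,3).tolist() for k,v in d.items() if k!='frame'})
    for q,z in [('marker_a_center',8.5),('tape_roll_center',12),('large_clip_center',10),('bin_ridge',4),('bin_hub',4),('bin_plain',4),('slim_pen_center',4.5),('small_roll_center',9),('small_clip_center',5)]:
        for m in imaging.mark_of(q,c): print(c,q,np.round(m['xy'],1),round(m['conf'],2),np.round(back(d,m['xy'],z,s),0))
E
```

```text
pics
{'time_s': 0.0, 'joint_positions': array([-1.21459812e+00,  1.24500743e-01,  1.65164094e+00, -1.85564559e-05,
        1.36752101e+00, -8.25992689e-02]), 'qd': array([-0.0003517 , -0.00173864,  0.00211846,  0.00047334,  0.00101257,
       -0.0003276 ]), 'tau': array([ 6.72686638e-04, -4.17604136e+01, -3.59933281e+01,  7.73938280e-02,
        4.89702949e-02, -1.31598185e-04]), 'tool_pos': array([ 275.8996625 , -587.83643265,  213.4094281 ]), 'ee_rot': array([-6.17983667e-04,  8.44053628e-01, -5.36257775e-01, -8.30326658e-04]), 'ft_force': array([ 0.24753663,  0.72640111, -0.32466255]), 'ft_torque': array([-0.02201564,  0.00074286,  0.03764818]), 'grip_width': 95.2169448370906}
scene {'fx': 366.891, 'fy': 366.891, 'cx': 257.181, 'cy': 195.825, 'R': [[-0.33, 0.944, -0.019], [0.705, 0.233, -0.669], [-0.627, -0.234, -0.743]], 't': [178.584, -356.472, 1557.914]}
scene marker_a_center [344.4 196. ] 0.75 [426. 268.   9.]
scene tape_roll_center [228.2 184. ] 0.86 [ 499. -120.   12.]
scene tape_roll_center [190.4 220.4] 0.84 [ 684. -173.   12.]
scene tape_roll_center [179.4 185.9] 0.59 [ 5
[... 888 characters left out ...]
 tape_roll_center [319.4 133.2] 0.82 [ 678. -157.   12.]
top tape_roll_center [364.5 179.6] 0.57 [ 554. -269.   12.]
top large_clip_center [100.8 233.6] 0.77 [427. 408.  10.]
top bin_ridge [249.2 221.8] 0.91 [451.  29.   4.]
top bin_hub [247.1 176.7] 0.94 [568.  33.   4.]
top bin_plain [242.9 131.6] 0.56 [688.  43.   4.]
top slim_pen_center [422.1 220.8] 0.66 [ 446. -414.    4.]
top small_roll_center [415.7 170. ] 0.65 [ 577. -404.    9.]
top small_clip_center [365.6 231. ] 0.41 [ 422. -268.    5.]
wrist {'fx': 323.138, 'fy': 323.138, 'cx': 252.198, 'cy': 188.433, 'T_tool_cam': [[1.0, -0.001, 0.0, 0.054], [0.001, 0.958, 0.286, -81.334], [-0.0, -0.286, 0.958, -170.345], [0.0, 0.0, 0.0, 1.0]]}
```

View pics/scene0.png

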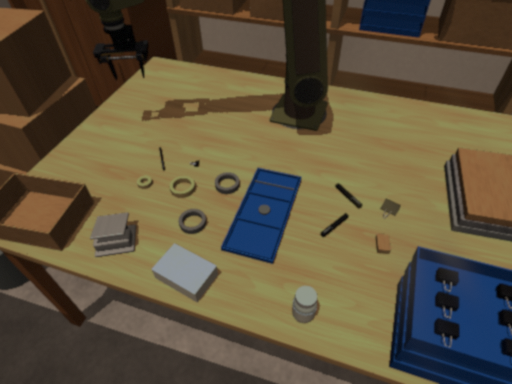

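View pics/top0.png

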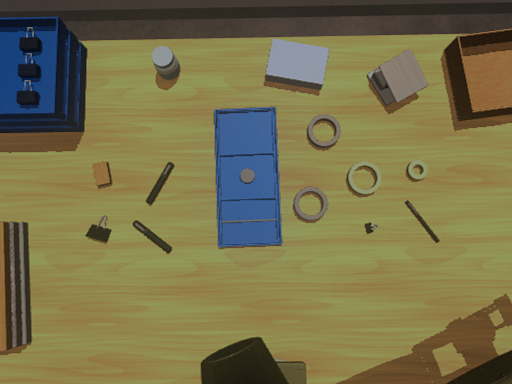

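The scene and top pictures agree. In the top view:
- **Thick markers:** (153,237) and (160,183). The slim pen at (422,221) is the look-alike.
- **Beige roll:** (364,179). The two grey rolls at (324,130) and (311,204) and the small roll at (418,170) are look-alikes.
- **Large clip:** (99,234). The small clip at (371,228) is the look-alike, and the clips on the blue box at (28,42..97) are other objects.
- **Bins:** ridge bin (249,222), hub bin (247,176), plain bin (246,131).

Next I check these in close crops and measure.

Run:
```python
from h import *
d=shot('top','top1'); f=d['frame'][:,:,::-1]
def crop(x0,y0,w,h,k,n): cv2.imwrite(f'pics/{n}.png',cv2.resize(f[y0:y0+h,x0:x0+w],None,fx=k,fy=k,interpolation=cv2.INTER_CUBIC))
crop(75,150,115,110,6,'c1'); crop(200,100,190,155,4,'c2')
g=cv2.cvtColor(f,cv2.COLOR_BGR2GRAY)
m=(g<45).astype(np.uint8)
n,l,st,ce=cv2.connectedComponentsWithStats(m)
for i in range(1,n):
    x,y,w,h,a=st[i]
    if 85<x<460 and 150<y<260 and a>25:
        p=np.argwhere(l==i)[:,::-1].astype(np.float32); r=cv2.minAreaRect(p)
        print(st[i],np.round(r[0],1),np.round(r[1],1)); b=cv2.boxPoints(r)
        W=[back(d,q,14)[:2] for q in b]; print(np.round(W,0).tolist(), np.round(back(d,r[0],10),1))
```

```text
[147 165  26  39  70] [159.5 183.4] [ 5.5 44.4]
[[508.0, 294.0], [606.0, 236.0], [598.0, 224.0], [500.0, 282.0]] [553.3 259.7  10. ]
[ 98 229  12  12  38] [104.3 234.4] [ 8.  12.1]
[[416.0, 414.0], [443.0, 401.0], [433.0, 382.0], [406.0, 395.0]] [424.7 399.4  10. ]
```

View pics/c1.png

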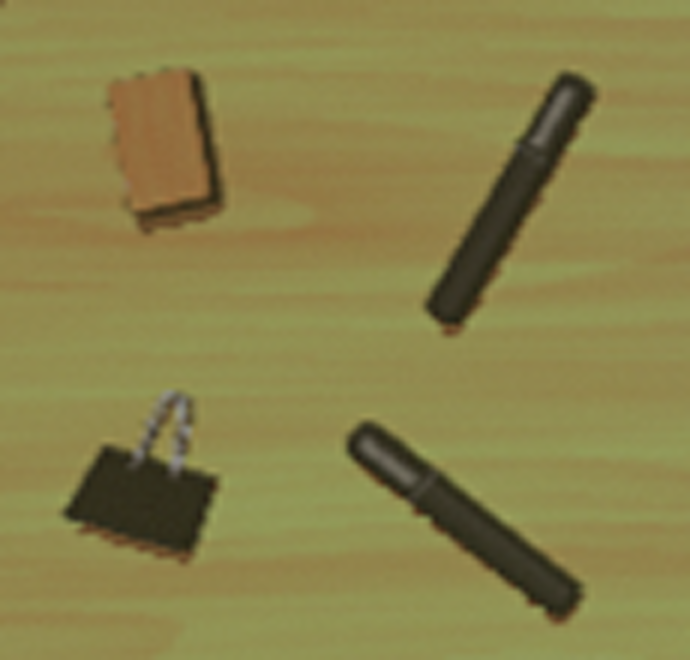

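View pics/c2.png

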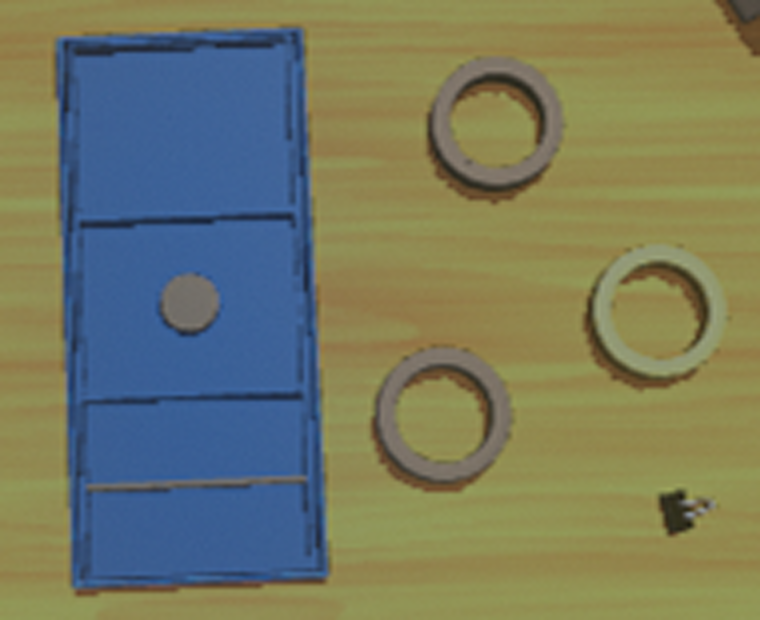

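The c1 crop shows two thick markers and the large clip, with its spine toward the bottom and its arms up. The c2 crop shows that only the ring at crop (658,311) is beige; the other two are grey. The bins are plain, hub, ridge from top to bottom.

Run:
```python
from h import *
d=shot('top','top2')
def w1(u,v,z): return back(d,((u+.5)/6-.5+75,(v+.5)/6-.5+150),z)[:2]
def w2(u,v,z): return back(d,((u+.5)/4-.5+200,(v+.5)/4-.5+100),z)[:2]
for a,b in [((577,77),(443,322)),((362,428),(570,607))]:
    A,B=w1(*a,14),w1(*b,14); print('marker',np.round([A,B,(A+B)/2],0).tolist(),np.linalg.norm(A-B),np.degrees(np.arctan2(*(B-A)[::-1])))
c=[w1(65,515,24),w1(192,553,24),w1(105,447,6),w1(215,480,6)]
print('clip',np.round(c,0).tolist(),np.linalg.norm(c[0]-c[1]),np.linalg.norm(c[0]-c[2]),np.degrees(np.arctan2(*(c[1]-c[0])[::-1])))
print('roll',w2(658,311,24)); print('hub',w2(190,302,18))
r=[w2(60,40,20),w2(302,30,20),w2(328,578,20),w2(76,588,20)]
print('rim',np.round(r,0).tolist(),[np.linalg.norm(r[i]-r[i-1]) for i in range(4)])
R=np.array(r); print('cen',R.mean(0),'dir',np.degrees(np.arctan2(*((R[0]+R[1]-R[2]-R[3])[::-1]))))
print('ridge',w2(88,489,15),w2(306,479,15))
```

```text
marker [[607.0, 230.0], [502.0, 287.0], [555.0, 259.0]] 119.32510999687108 151.71591158829503
marker [[458.0, 321.0], [381.0, 232.0], [419.0, 276.0]] 117.60554536822443 -130.7604198282677
clip [[423.0, 443.0], [406.0, 389.0], [452.0, 433.0], [437.0, 385.0]] 56.39770751031916 30.573511244135354 -107.26824634634379
roll [ 558.00910257 -266.0854345 ]
hub [569.89395774  32.7655758 ]
rim [[744.0, 115.0], [748.0, -43.0], [393.0, -52.0], [389.0, 107.0]] [np.float64(355.14130043374536), np.float64(158.36449215521202), np.float64(355.3871878146897), np.float64(158.78842671673738)]
cen [568.4117493   31.89540463] dir 1.3810796774783638
ridge [451.27686735  99.4140932 ] [455.26842784 -39.42355977]
```

```bash
cat >> h.py <<'E'
from scipy.spatial.transform import Rotation as Ro
def go(x,y,z,h=None,flip=True):
    s=telemetry.get_state(); q=s['ee_rot']; R=Ro.from_quat([q[1],q[2],q[3],q[0]])
    h0=np.degrees(np.arctan2(R.as_matrix()[1,0],R.as_matrix()[0,0]))
    if h is None: h=h0
    while flip and h-h0>90: h-=180
    while flip and h-h0<-90: h+=180
    T=Ro.from_euler('z',h,degrees=True)*Ro.from_euler('x',180,degrees=True)
    p=R.inv().apply(np.array([x,y,z])-s['tool_pos']); w=(R.inv()*T).as_rotvec()
    print('t',round(s['time_s'],2),'pos',np.round(s['tool_pos'],1),'head',round(h0,1),'grip',round(s['grip_width'],1),'F',np.round(s['ft_force'],1),'j',np.round(s['joint_positions'],2))
    print('delta',np.round(p,1).tolist(),np.round(w,3).tolist(),'rows',round(max(np.linalg.norm(p)/41.7,np.linalg.norm(w)/.125),1))
E
python3 -c "
from h import *
go(419,276,200,-40.8)"
```

```text
t 1.6 pos [ 276.1 -588.4  214.6] head -64.9 grip 95.2 F [-0.   0.5  0.4] j [-1.21  0.12  1.65 -0.    1.37 -0.08]
delta [-721.8, -496.6, 14.6] [0.0, 0.0, -0.42] rows 21.0
```

Request:
drive_tool([
  [[-722,-497,14,0,0,0,60],[-722,-497,14,0,0,0,60],[-722,-497,14,0,0,0,60],[-722,-497,14,0,0,0,60],[-722,-497,14,0,0,0,60]],
], squeeze=20)

```text
time_s: 2.02
tool_pos: [310.1, -381.1, 211.1]
ee_rot: [-0.0, 0.844, -0.537, 0.0]
ft_force: [0.2, -0.5, 0.5]
grip_width: 67.0
```

```bash
python3 -c "
from h import *
go(419,276,200,-40.8)"
```

```text
t 2.02 pos [ 310.1 -381.1  211.1] head -64.9 grip 67.0 F [ 0.2 -0.5  0.5] j [-1.   -0.23  2.    0.    1.38  0.14]
delta [-548.9, -377.4, 11.2] [-0.0, 0.0, -0.421] rows 16.0
```

Request:
drive_tool([
  [[-549,-377,11,0,0,0,60],[-549,-377,11,0,0,0,60],[-549,-377,11,0,0,0,60],[-549,-377,11,0,0,0,60],[-549,-377,11,0,0,0,60]],
])

```text
time_s: 2.43
tool_pos: [343.7, -175.6, 208.1]
ee_rot: [-0.0, 0.844, -0.537, 0.001]
ft_force: [1.4, -0.3, -0.3]
grip_width: 59.8
```

Request:
drive_tool([
  [[-376,-258,8,0,0,0,60],[-376,-258,8,0,0,0,60],[-376,-258,8,0,0,0,60],[-376,-258,8,0,0,0,60],[-376,-258,8,0,0,0,60]],
])

```text
time_s: 2.85
tool_pos: [377.5, 30.2, 204.8]
ee_rot: [-0.001, 0.844, -0.536, 0.001]
ft_force: [0.1, -0.2, -0.4]
grip_width: 60.0
```

```bash
python3 -c "
from h import *
go(419,276,200,-40.8)"
```

```text
t 2.85 pos [377.5  30.2 204.8] head -64.9 grip 60.0 F [ 0.1 -0.2 -0.4] j [-0.06 -0.53  2.22 -0.    1.45  1.07]
delta [-204.9, -141.9, 4.8] [-0.002, -0.001, -0.42] rows 6.0
```

Request:
drive_tool([
  [[-205,-142,5,0,0,-0.42,60],[-205,-142,5,0,0,-0.42,60],[-205,-142,5,0,0,-0.42,60],[-205,-142,5,0,0,-0.42,60],[-205,-142,5,0,0,-0.42,60]],
])

```text
time_s: 3.27
tool_pos: [412.1, 236.0, 200.4]
ee_rot: [-0.0, 0.938, -0.347, 0.0]
ft_force: [0.4, 0.3, 0.3]
grip_width: 60.3
```

```bash
cat > wr.py <<'E'
from h import *
import sys
def wr(n,items):
    s=telemetry.get_state(); d=shot('wrist',n)
    for q,z in items:
        for f in ('mark_of',):
            for m in getattr(imaging,f)(q,'wrist'): print(q,np.round(m['xy'],1),round(m['conf'],2),np.round(back(d,m['xy'],z,s)[:2],1))
    return s,d
E
python3 - <<'E'
from wr import *
go(419,276,200,-40.8)
wr('w1',[('marker_a_center',8.5),('large_clip_center',10),('bin_ridge',4),('bin_plain',4)])
E
```

```text
t 3.27 pos [412.1 236.  200.4] head -40.6 grip 60.3 F [0.4 0.3 0.3] j [ 0.41 -0.27  2.05 -0.    1.36  1.12]
delta [-20.8, -34.9, 0.4] [-0.001, -0.001, 0.003] rows 1.0
marker_a_center [231.4 135. ] 0.68 [417.9 277.7]
large_clip_center [144.3  23.8] 0.93 [425.8 418.7]
large_clip_center [459.9 206.6] 0.25 [567.4  38.1]
bin_ridge [378.9 264.9] 0.69 [450.3  32. ]
```

View pics/w1.png

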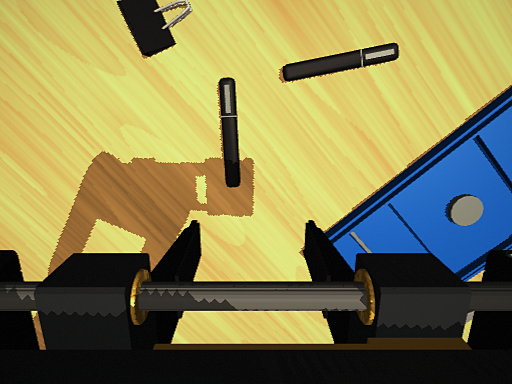

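The wrist view shows marker 2 from (226,79) to (233,187), marker 1 from (282,74) to (399,50), the clip at (145,25), and the hub at (467,210).

Run:
```python
from h import *
s=telemetry.get_state(); d=imaging.read_camera('wrist')
for a,b in [((227,78),(233,187)),((282,74),(399,50))]:
    A,B=back(d,a,11,s)[:2],back(d,b,11,s)[:2]; print((A+B)/2,np.linalg.norm(A-B),np.degrees(np.arctan2(*(A-B)[::-1])))
print('hub',back(d,(467,210),18,s))
go(419,276.5,100,-41.5)
```

```text
[416.93301049 276.04196764] 119.67067264534712 51.26531515018332
[553.66802467 257.69967506] 121.98867628986794 150.23100098205674
hub [568.36086656  32.30369569  18.        ]
t 3.57 pos [412.2 232.9 200. ] head -40.8 grip 59.7 F [-0.4 -0.4 -0.3] j [ 0.4  -0.27  2.05 -0.    1.36  1.11]
delta [-23.4, -37.5, 100.0] [0.0, -0.0, 0.012] rows 2.6
```

```bash
python3 -c "
from h import *
go(418,276.3,5,-40)"
```

```text
t 3.57 pos [412.2 232.9 200. ] head -40.8 grip 59.7 F [-0.4 -0.4 -0.3] j [ 0.4  -0.27  2.05 -0.    1.36  1.11]
delta [-24.0, -36.7, 195.0] [0.0, -0.0, -0.014] rows 4.8
```

Request:
drive_tool([
  [[-24,-37,40,0,0,-0.014,50],[-24,-37,80,0,0,-0.014,45],[-24,-37,120,0,0,-0.014,45],[-24,-37,150,0,0,-0.014,45],[-24,-37,172,0,0,-0.014,45]],
])

```text
time_s: 3.98
tool_pos: [415.9, 274.5, 23.8]
ee_rot: [0.002, 0.939, -0.343, -0.002]
ft_force: [-0.2, -0.8, -0.1]
grip_width: 45.5
```

Request:
drive_tool([
  [[0,0,15,0,0,0,45],[0,0,23,0,0,0,45],[0,0,23,0,0,0,45]],
])

```text
time_s: 4.23
tool_pos: [417.4, 275.3, 3.5]
ee_rot: [0.001, 0.939, -0.343, -0.001]
ft_force: [0.3, -0.7, -0.3]
grip_width: 45.1
```

Run:
```python
from wr import *
go(418,276.3,5,-40)
wr('w2',[])
```

```text
t 4.23 pos [417.4 275.3   3.5] head -40.1 grip 45.1 F [ 0.3 -0.7 -0.3] j [ 0.48  0.03  2.13 -0.    0.98  1.18]
delta [-0.1, -1.1, -1.5] [0.003, 0.001, -0.002] rows 0.0
```

View pics/w2.png

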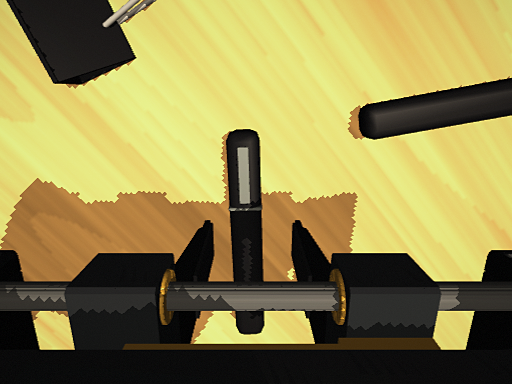

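The marker runs from (243,130) to (250,333), between the fingertips at (210,222) and (293,222). Now I close.

Request:
drive_tool([
  [[0,0,-1,0,0,0,12],[0,0,-1,0,0,0,12],[0,0,-1,0,0,0,12],[0,0,-1,0,0,0,12],[0,0,-1,0,0,0,12]],
], squeeze=20)

```text
time_s: 4.7
tool_pos: [418.7, 277.7, 6.9]
ee_rot: [-0.001, 0.94, -0.342, 0.0]
ft_force: [0.1, 0.2, 1.4]
grip_width: 17.3
```

Request:
drive_tool([
  [[0,0,0,0,0,0,12],[0,0,-20,0,0,0,12],[0,0,-50,0,0,0,12],[0,0,-80,0,0,0,12],[0,0,-80,0,0,0,12]],
])

```text
time_s: 5.12
tool_pos: [422.1, 279.4, 92.5]
ee_rot: [-0.004, 0.94, -0.342, 0.004]
ft_force: [2.2, 0.8, 0.8]
grip_width: 16.9
```

Run:
```python
from wr import *
go(424.5,30,80,1.5)
s,d=wr('w3',[('bin_ridge',4)])
```

```text
t 5.12 pos [422.1 279.4  92.5] head -40.0 grip 16.9 F [2.2 0.8 0.8] j [ 0.48 -0.09  2.08 -0.    1.14  1.18]
delta [162.0, 189.7, 11.3] [-0.008, -0.008, -0.724] rows 6.0
bin_ridge [433.6 358. ] 0.74 [450.8  33.7]
```

View pics/w3.png

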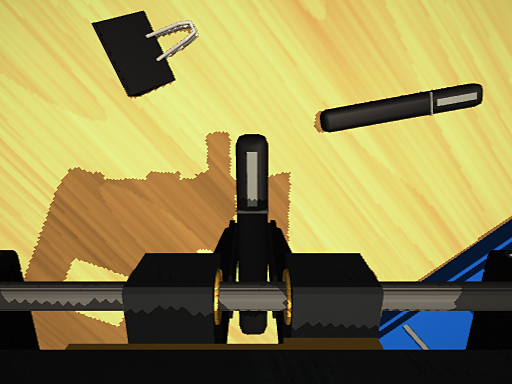

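Run:
```python
from h import *
s=telemetry.get_state(); d=imaging.read_camera('wrist'); cv2.imwrite('pics/w4.png',d['frame'][:,:,::-1])
print(np.round(s['tool_pos'],1))
A,B=back(d,(252,135),s['tool_pos'][2]+5,s),back(d,(253,333),s['tool_pos'][2]+5,s); print(A,B,np.linalg.norm(A-B),(A+B)/2-s['tool_pos'])
go(424.5,30,80,1.5)
```

```text
[419.2 277.8  87.5]
[458.02142152 323.9572359   92.54669678] [380.55140467 230.7504597   92.54669678] 121.19862474702549 [ 0.04890865 -0.48768654  5.        ]
t 5.27 pos [418.1 277.2  85.8] head -40.0 grip 16.7 F [-0.1 -0.4 -0.2] j [ 0.48 -0.09  2.09 -0.    1.14  1.18]
delta [163.8, 185.3, 5.8] [0.0, 0.0, -0.724] rows 5.9
```

Request:
drive_tool([
  [[164,185,6,0,0,-0.724,12],[164,185,6,0,0,-0.724,12],[164,185,6,0,0,-0.724,12],[164,185,6,0,0,-0.724,12],[164,185,6,0,0,-0.724,12]],
])

```text
time_s: 5.68
tool_pos: [422.0, 95.5, 79.5]
ee_rot: [0.0, 0.997, -0.076, -0.002]
ft_force: [1.1, -0.2, -0.1]
grip_width: 16.8
```

```bash
python3 -c "
from h import *
go(424.5,30,80,1.5)"
```

```text
t 5.68 pos [422.   95.5  79.5] head -8.7 grip 16.8 F [ 1.1 -0.2 -0.1] j [ 0.1  -0.25  2.24 -0.    1.15  0.25]
delta [12.5, 64.4, -0.5] [0.001, 0.004, -0.179] rows 1.6
```

Request:
drive_tool([
  [[7,39,0,0,0,-0.1,12],[7,39,0,0,0,-0.1,12],[7,39,0,0,0,-0.1,12],[7,39,0,0,0,-0.1,12],[7,39,0,0,0,-0.1,12]],
])

```text
time_s: 6.1
tool_pos: [424.0, 58.5, 80.9]
ee_rot: [-0.0, 1.0, -0.029, -0.001]
ft_force: [0.1, -0.6, 0.1]
grip_width: 16.9
```

Run:
```python
from wr import *
shot('top','t3')
go(424.5,30,80,1.5)
s,d=wr('w5',[('bin_ridge',4)])
```

```text
t 6.15 pos [424.2  58.7  81.1] head -3.3 grip 16.9 F [ 0.5  0.1 -0.2] j [ 0.01 -0.26  2.25  0.    1.16  0.07]
delta [2.0, 28.6, 1.1] [-0.0, 0.001, -0.083] rows 0.7
bin_ridge [283.5 224.8] 0.97 [448.8  33. ]
```

View pics/w5.png

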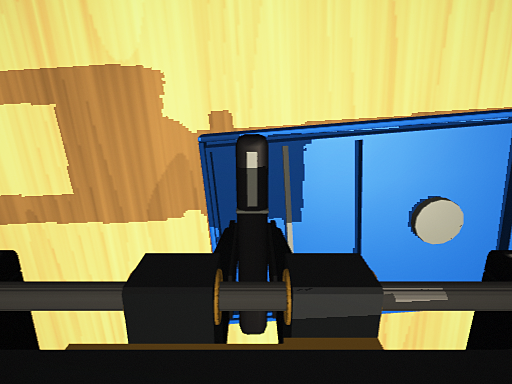

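Run:
```python
from h import *
s=telemetry.get_state(); d=imaging.read_camera('wrist')
for n,p,z in [('ridge',(286,147),15),('ridge',(291,248),15),('div',(358,140),20),('div',(359,250),20),('hub',(440,219),18),('corner',(200,137),20)]: print(n,back(d,p,z,s))
go(424.5,30.5,80,1.5)
```

```text
ridge [451.94431072  99.38889522  15.        ]
ridge [453.77115109  16.94489168  15.        ]
div [503.12514111 102.34641141  20.        ]
div [507.13342188  14.70047357  20.        ]
hub [569.67835416  36.80670494  18.        ]
corner [390.28824912 110.92708529  20.        ]
t 6.3 pos [424.5  58.6  81.6] head -3.2 grip 16.9 F [-0.3  0.1  0.4] j [ 0.01 -0.27  2.25  0.    1.16  0.07]
delta [1.6, 28.0, 1.6] [-0.0, 0.0, -0.083] rows 0.7
```

Request:
drive_tool([
  [[2,28,2,0,0,-0.083,12],[2,28,2,0,0,-0.083,12],[2,28,20,0,0,-0.083,12],[2,28,40,0,0,-0.083,12],[2,28,40,0,0,-0.083,12]],
])

```text
time_s: 6.72
tool_pos: [422.1, 30.1, 38.4]
ee_rot: [-0.0, 1.0, 0.012, -0.003]
ft_force: [-1.2, 0.2, -1.0]
grip_width: 16.7
```

Run:
```python
from wr import *
s,d=wr('w6',[])
go(425,30,16.5,1.5)
```

```text
t 6.77 pos [423.   30.1  39.9] head 1.4 grip 17.1 F [ 0.6 -0.1  0.2] j [-0.06 -0.21  2.28  0.    1.07 -0.08]
delta [2.1, 0.2, 23.4] [-0.001, 0.005, -0.001] rows 0.6
```

View pics/w6.png

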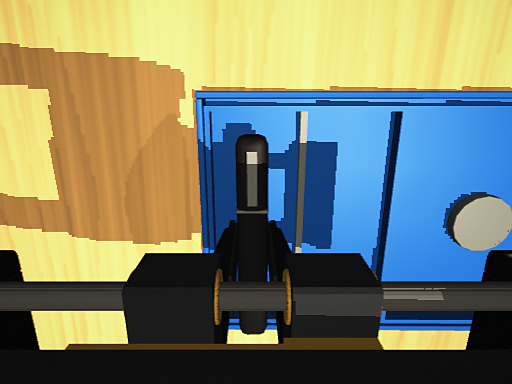

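Request:
drive_tool([
  [[1,0,12,0,0,0,12],[1,0,20,0,0,0,12],[1,0,23,0,0,0,12],[1,0,23,0,0,0,12],[1,0,23,0,0,0,12]],
])

```text
time_s: 7.18
tool_pos: [426.2, 29.6, 19.2]
ee_rot: [-0.0, 1.0, 0.012, 0.0]
ft_force: [1.5, 0.0, -0.5]
grip_width: 16.7
```

Request:
drive_tool([
  [[0,0,0,0,0,0,12]],
])

```text
time_s: 7.27
tool_pos: [426.6, 29.5, 19.5]
ee_rot: [0.0, 1.0, 0.012, 0.001]
ft_force: [0.9, -0.5, 0.6]
grip_width: 16.9
```

Request:
drive_tool([
  [[-1,0,3,0,0,0,12],[-1,0,3,0,0,0,12],[-1,0,3,0,0,0,12]],
])

```text
time_s: 7.52
tool_pos: [426.2, 29.4, 16.7]
ee_rot: [0.0, 1.0, 0.012, 0.001]
ft_force: [1.5, 0.6, 2.8]
grip_width: 16.8
```

Request:
drive_tool([
  [[0,0,0,0,0,0,12]],
])

```text
time_s: 7.6
tool_pos: [426.2, 29.4, 16.7]
ee_rot: [0.0, 1.0, 0.012, 0.001]
ft_force: [1.8, -0.4, 4.0]
grip_width: 16.5
```

Light contact: 3-4 N upward at z 16.7. Now I release with a narrow opening and retreat.

Request:
drive_tool([
  [[0,0,0,0,0,0,25],[0,0,0,0,0,0,25],[0,0,-10,0,0,0,25],[0,0,-40,0,0,0,40],[0,0,-80,0,0,0,45]],
])

```text
time_s: 8.02
tool_pos: [421.3, 29.6, 93.3]
ee_rot: [-0.0, 1.0, 0.012, -0.005]
ft_force: [0.8, 0.4, 0.3]
grip_width: 33.2
```

Run:
```python
from wr import *
shot('wrist','x')
s,d=wr('w7',[])
go(554,258,110,61)
```

```text
t 8.12 pos [429.4  29.3 102.6] head 1.4 grip 40.5 F [ 1.3 -0.8  0.4] j [-0.06 -0.3   2.24  0.    1.19 -0.08]
delta [130.3, -225.6, -6.0] [0.007, -0.01, -1.04] rows 8.3
```

View pics/w7.png

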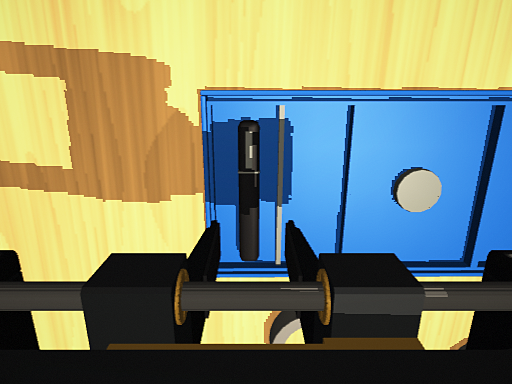

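Marker one lies flat in the left lane, (249,122)-(249,260), clear of the ridge at x=280. Next is marker two.

Request:
drive_tool([
  [[130,-226,-8,0,0,-1.04,45],[130,-226,-8,0,0,-1.04,45],[130,-226,-8,0,0,-1.04,45],[130,-226,-8,0,0,-1.04,45],[130,-226,-8,0,0,-1.04,45]],
])

```text
time_s: 8.53
tool_pos: [524.5, 214.3, 101.9]
ee_rot: [0.0, 0.947, 0.322, -0.0]
ft_force: [-0.2, -0.9, 0.5]
grip_width: 44.8
```

Run:
```python
from wr import *
go(554,258,110,61)
```

```text
t 8.53 pos [524.5 214.3 101.9] head 37.6 grip 44.8 F [-0.2 -0.9  0.5] j [ 0.29  0.04  1.94 -0.    1.17 -0.36]
delta [50.0, -16.7, -8.1] [-0.0, 0.001, -0.409] rows 3.3
```

Request:
drive_tool([
  [[48,-15,-5,0,0,-0.41,45],[48,-15,-5,0,0,-0.41,45],[48,-15,-5,0,0,-0.41,45],[48,-15,-5,0,0,-0.41,45],[48,-15,-5,0,0,-0.41,45]],
])

```text
time_s: 8.95
tool_pos: [553.0, 253.7, 106.5]
ee_rot: [-0.0, 0.863, 0.506, -0.001]
ft_force: [-0.7, -0.2, 0.5]
grip_width: 44.9
```

Run:
```python
from wr import *
go(554,258,5,61)
s,d=wr('w8',[('marker_a_center',8.5)])
go(554,258,5,61)
```

```text
t 8.95 pos [553.  253.7 106.5] head 60.8 grip 44.9 F [-0.7 -0.2  0.5] j [ 0.34  0.12  1.84  0.    1.18 -0.72]
delta [4.3, -1.1, 101.5] [-0.001, 0.001, -0.004] rows 2.4
t 9.05 pos [553.1 253.3 106.8] head 60.6 grip 44.7 F [-0.1 -0.5  0.4] j [ 0.34  0.12  1.84  0.    1.18 -0.72]
delta [4.6, -1.4, 101.8] [-0.001, 0.001, -0.006] rows 2.4
```

View pics/w8.png

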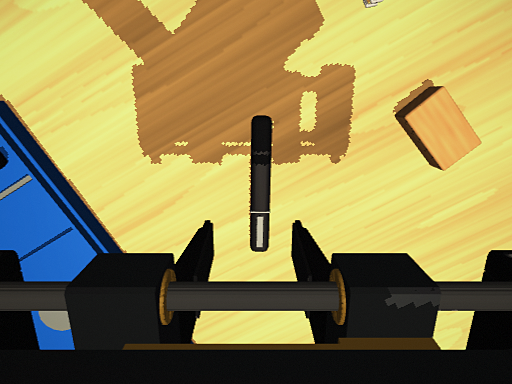

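Run:
```python
from h import *
s=telemetry.get_state(); d=imaging.read_camera('wrist')
A,B=back(d,(261,116),11,s),back(d,(260,251),11,s); C=(A+B)/2;print(C,np.linalg.norm(A-B),np.degrees(np.arctan2(*(A-B)[1::-1])))
go(C[0],C[1],5,61)
```

```text
[554.9302184  260.54025993  11.        ] 120.55906818542698 150.62999058769068
t 9.1 pos [553.2 253.2 106.9] head 60.6 grip 45.1 F [-0.5  0.1  0.1] j [ 0.34  0.12  1.84  0.    1.18 -0.72]
delta [7.3, -2.0, 101.9] [-0.0, 0.001, -0.006] rows 2.5
```

Request:
drive_tool([
  [[7,-2,30,0,0,0,45],[7,-2,65,0,0,0,45],[7,-2,90,0,0,0,45],[7,-2,102,0,0,0,45],[7,-2,102,0,0,0,45]],
])

```text
time_s: 9.52
tool_pos: [553.7, 259.7, 2.9]
ee_rot: [-0.0, 0.863, 0.505, -0.002]
ft_force: [0.7, 0.3, 0.5]
grip_width: 45.0
```

Request:
drive_tool([
  [[0,0,0,0,0,0,45],[0,0,0,0,0,0,12],[0,0,0,0,0,0,12],[0,0,0,0,0,0,12],[0,0,0,0,0,0,12]],
])

```text
time_s: 9.93
tool_pos: [555.9, 260.8, 6.4]
ee_rot: [0.0, 0.863, 0.505, 0.001]
ft_force: [1.1, 1.0, -0.1]
grip_width: 23.5
```

Run:
```python
from wr import *
wr('w9',[])
go(481.8,30.7,100,1.5)
```

```text
t 9.98 pos [555.6 260.7   6. ] head 60.7 grip 19.9 F [ 0.2 -0.5 -0.1] j [ 0.35  0.26  1.88 -0.    1.01 -0.71]
delta [-236.6, 48.2, -94.2] [0.0, -0.001, 1.033] rows 8.3
```

View pics/w9.png

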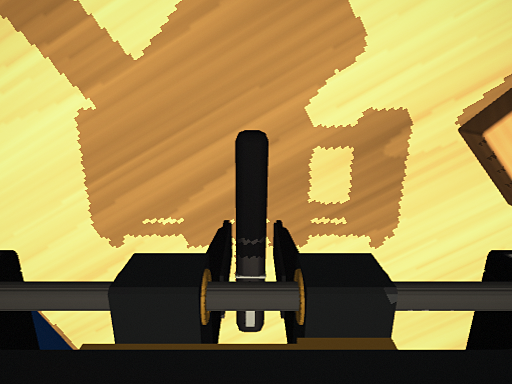

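The marker spans (251,131)-(251,331), centred between the closing fingers.

Request:
drive_tool([
  [[0,0,0,0,0,0,12],[0,0,0,0,0,0,12],[0,0,-25,0,0,0,12],[0,0,-60,0,0,0,12],[0,0,-90,0,0,0,12]],
])

```text
time_s: 10.4
tool_pos: [554.4, 260.3, 95.5]
ee_rot: [-0.0, 0.863, 0.505, -0.001]
ft_force: [1.3, 0.7, 0.8]
grip_width: 17.0
```

Request:
drive_tool([
  [[-236,48,-5,0,0,1.033,12],[-236,48,-5,0,0,1.033,12],[-236,48,-5,0,0,1.033,12],[-236,48,-5,0,0,1.033,12],[-236,48,-5,0,0,1.033,12]],
])

```text
time_s: 10.82
tool_pos: [490.4, 60.8, 99.4]
ee_rot: [0.0, 0.977, 0.213, -0.0]
ft_force: [0.2, -0.2, 0.9]
grip_width: 16.9
```

Run:
```python
from wr import *
go(481.8,30.7,90,1.5)
```

```text
t 10.82 pos [490.4  60.8  99.4] head 24.6 grip 16.9 F [ 0.2 -0.2  0.9] j [ 0.01 -0.12  2.1  -0.    1.17 -0.41]
delta [-20.4, 23.8, 9.4] [0.0, 0.0, 0.403] rows 3.2
```

Request:
drive_tool([
  [[-19,22,10,0,0,0.403,12],[-19,22,10,0,0,0.403,12],[-19,22,10,0,0,0.403,12],[-19,22,10,0,0,0.403,12],[-19,22,40,0,0,0.403,12]],
])

```text
time_s: 11.23
tool_pos: [488.6, 33.7, 65.0]
ee_rot: [0.0, 1.0, 0.015, 0.006]
ft_force: [1.0, -0.0, 0.6]
grip_width: 17.0
```

Request:
drive_tool([
  [[0,0,0,0,0,0,12],[0,0,0,0,0,0,12]],
])

```text
time_s: 11.4
tool_pos: [481.6, 34.3, 57.8]
ee_rot: [-0.0, 1.0, 0.016, -0.002]
ft_force: [-0.3, -0.2, 0.6]
grip_width: 16.9
```

Run:
```python
from wr import *
wr('w10',[])
go(482,30.7,16.5,1.5)
```

```text
t 11.45 pos [482.9  34.3  59.1] head 1.8 grip 16.7 F [-0.4 -0.5  0.2] j [-0.04 -0.09  2.15  0.    1.09 -0.07]
delta [-0.9, 3.6, 42.6] [-0.0, 0.002, 0.006] rows 1.0
```

View pics/w10.png

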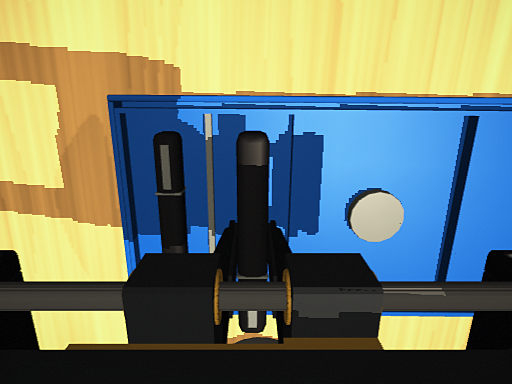

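The held marker at x=252 sits between the ridge at x=209 and the divider at x=291. I lower it.

Request:
drive_tool([
  [[-1,4,20,0,0,0,12],[-1,4,35,0,0,0,12],[-1,4,41,0,0,0,12],[-1,4,41,0,0,0,12],[-1,4,41,0,0,0,12]],
])

```text
time_s: 11.87
tool_pos: [483.2, 30.3, 19.3]
ee_rot: [0.0, 1.0, 0.016, 0.0]
ft_force: [0.7, 1.0, -0.3]
grip_width: 16.6
```

Request:
drive_tool([
  [[0,0,0,0,0,0,12],[0,0,1,0,0,0,12]],
])

```text
time_s: 12.03
tool_pos: [484.0, 30.2, 19.0]
ee_rot: [0.0, 1.0, 0.016, 0.001]
ft_force: [0.1, 0.3, -0.4]
grip_width: 16.7
```

Request:
drive_tool([
  [[-1.5,0,2.5,0,0,0,12],[-1.5,0,2.5,0,0,0,12],[-1.5,0,2.5,0,0,0,12]],
])

```text
time_s: 12.28
tool_pos: [482.2, 30.2, 15.8]
ee_rot: [0.0, 1.0, 0.016, 0.001]
ft_force: [2.3, 0.0, 2.9]
grip_width: 16.9
```

Request:
drive_tool([
  [[0,0,0,0,0,0,12]],
])

```text
time_s: 12.37
tool_pos: [482.1, 30.2, 15.8]
ee_rot: [0.0, 1.0, 0.016, 0.001]
ft_force: [0.7, -0.1, 2.8]
grip_width: 17.0
```

Request:
drive_tool([
  [[0,0,0,0,0,0,24],[0,0,0,0,0,0,24],[0,0,-10,0,0,0,24],[0,0,-40,0,0,0,50],[0,0,-81,0,0,0,95]],
])

```text
time_s: 12.78
tool_pos: [477.5, 30.3, 93.2]
ee_rot: [-0.0, 1.0, 0.016, -0.005]
ft_force: [0.7, 0.1, -0.5]
grip_width: 32.3
```

Run:
```python
from wr import *
shot('wrist','x')
s,d=wr('w11',[])
go(558,-266,120,91.5)
```

```text
t 12.88 pos [485.9  30.  103.4] head 1.8 grip 39.9 F [ 0.2 -0.4  0. ] j [-0.05 -0.15  2.12  0.    1.16 -0.08]
delta [62.9, 298.1, -15.6] [0.01, -0.009, -1.565] rows 12.5
```

View pics/w11.png

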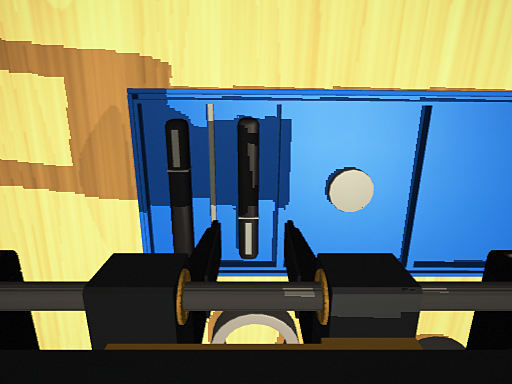

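Both markers lie flat, one on each side of the ridge. Next is the tape roll.

Request:
drive_tool([
  [[63,298,-40,0,0,1.57,95],[63,298,-40,0,0,1.57,95],[63,298,-40,0,0,1.57,95],[63,298,-40,0,0,1.57,95],[63,298,-40,0,0,1.57,95]],
])

```text
time_s: 13.3
tool_pos: [530.1, -172.2, 123.4]
ee_rot: [-0.0, 0.955, -0.295, -0.0]
ft_force: [0.4, 0.4, 0.5]
grip_width: 73.1
```

Run:
```python
from wr import *
go(550,-262,140,-88.5)
```

```text
t 13.3 pos [ 530.1 -172.2  123.4] head -34.3 grip 73.1 F [0.4 0.4 0.5] j [-0.41 -0.    1.94  0.    1.2   0.19]
delta [67.1, 63.0, -16.6] [0.0, 0.0, 0.945] rows 7.6
```

Request:
drive_tool([
  [[67,63,-17,0,0,0.945,95],[67,63,-17,0,0,0.945,95],[67,63,-17,0,0,0.945,95],[67,63,-17,0,0,0.945,95],[67,63,-17,0,0,0.945,95]],
])

```text
time_s: 13.72
tool_pos: [550.4, -261.5, 140.0]
ee_rot: [0.0, 0.818, -0.576, -0.0]
ft_force: [-0.4, 0.7, 0.4]
grip_width: 94.7
```

Run:
```python
from wr import *
go(550,-262,140,-88.5)
```

```text
t 13.72 pos [ 550.4 -261.5  140. ] head -70.3 grip 94.7 F [-0.4  0.7  0.4] j [-0.53  0.09  1.81  0.    1.24  0.7 ]
delta [0.3, 0.5, 0.0] [0.001, 0.001, 0.318] rows 2.5
```

Request:
drive_tool([
  [[0,0,0,0,0,0.318,95],[0,0,0,0,0,0.318,95],[0,0,0,0,0,0.318,95],[0,0,0,0,0,0.318,95]],
])

```text
time_s: 14.05
tool_pos: [550.2, -260.0, 139.8]
ee_rot: [0.0, 0.719, -0.695, -0.001]
ft_force: [-0.6, -0.5, -0.0]
grip_width: 95.1
```

Run:
```python
from wr import *
shot('wrist','x')
s,d=wr('w12',[('tape_roll_center',12)])
go(558,-266,120,-88.5)
```

```text
t 14.2 pos [ 550.4 -260.   139.9] head -87.9 grip 94.9 F [0.3 0.3 0.3] j [-0.53  0.09  1.81 -0.    1.24  1.01]
delta [6.2, -7.4, 19.9] [0.0, 0.0, 0.01] rows 0.5
```

View pics/w12.png

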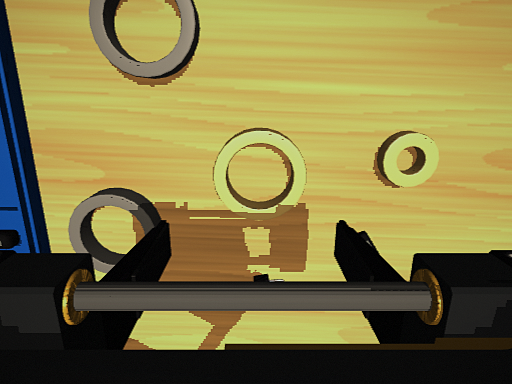

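Run:
```python
from h import *
s=telemetry.get_state(); d=shot('wrist','x'); f=d['frame'][:,:,::-1]
cv2.imwrite('pics/w13.png',cv2.resize(f[115:230,200:320],None,fx=5,fy=5,interpolation=cv2.INTER_NEAREST))
```

```text
(no output)
```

View pics/w13.png

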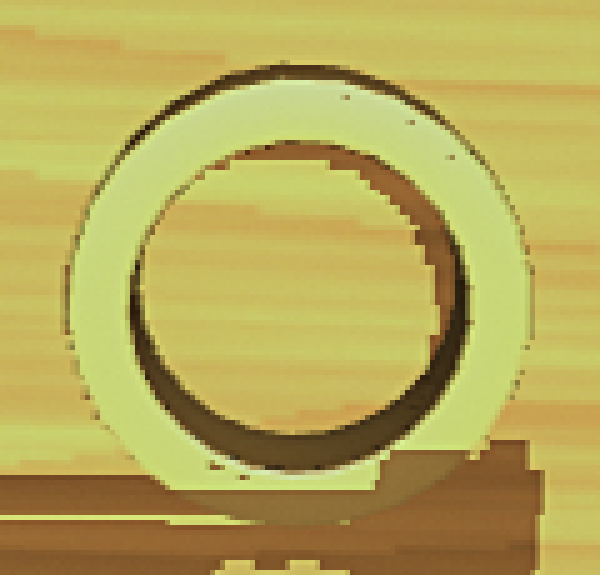

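Run:
```python
from h import *
from scipy.optimize import least_squares
s=telemetry.get_state(); d=imaging.read_camera('wrist')
px=lambda u,v:((u+.5)/5-.5+200,(v+.5)/5-.5+115)
O=[px(*p) for p in [(70,300),(532,300),(300,77),(300,522)]]; I=[px(*p) for p in [(131,310),(468,310),(300,142),(300,470)]]
W=np.array([back(d,p,24,s)[:2] for p in O+I]); r=np.array([43]*4+[31]*4)
o=least_squares(lambda c:np.linalg.norm(W-c,axis=1)-r,W.mean(0)); print(o.x,np.round(o.fun,1))
go(o.x[0],o.x[1],110,-88.5)
```

```text
[ 557.89868462 -266.52443029] [-0.9 -0.6 -0.8 -1.3 -0.  -0.3 -0.3  0.2]
t 14.3 pos [ 550.5 -260.1  140. ] head -88.0 grip 94.9 F [-0.7  0.7 -0.6] j [-0.53  0.09  1.81 -0.    1.24  1.01]
delta [6.7, -7.1, 30.0] [0.0, 0.0, 0.009] rows 0.8
```

The roll fit gives (557.9,-266.5), against (558.0,-266.1) from the top view, with residuals of about 1 mm. I descend to just above it and check.

Request:
drive_tool([
  [[7,-7,35,0,0,0.009,95],[7,-7,70,0,0,0.009,95],[7,-7,98,0,0,0.009,95],[7,-7,102,0,0,0.009,95],[7,-7,102,0,0,0.009,95]],
])

```text
time_s: 14.72
tool_pos: [556.0, -265.8, 35.5]
ee_rot: [0.001, 0.716, -0.698, -0.003]
ft_force: [-0.6, -1.3, 1.0]
grip_width: 95.0
```

Request:
drive_tool([
  [[0,0,0,0,0,0,95],[0,0,0,0,0,0,95]],
])

```text
time_s: 14.88
tool_pos: [559.6, -267.9, 40.9]
ee_rot: [-0.001, 0.716, -0.698, 0.002]
ft_force: [-0.5, -0.1, 0.5]
grip_width: 95.2
```

Run:
```python
from wr import *
s,d=wr('w14',[])
go(557.9,-266.4,10,-88.5)
```

```text
t 14.93 pos [ 559.7 -268.    41.1] head -88.5 grip 95.0 F [-0.5 -0.2  0.3] j [-0.53  0.22  1.85  0.    1.07  1.01]
delta [-1.7, 1.9, 31.1] [-0.004, -0.003, -0.001] rows 0.7
```

View pics/w14.png

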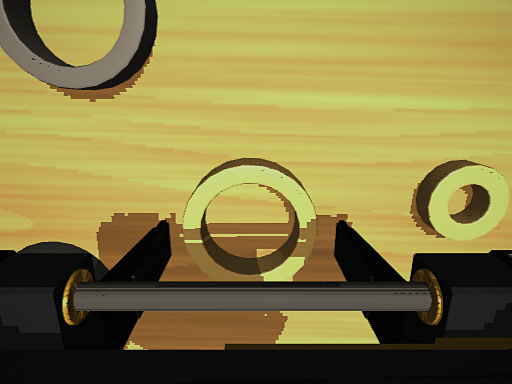

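The roll (x 183-317) is centred between the tips (x 169-337). I go down.

Request:
drive_tool([
  [[-1,1,10,0,0,0,95],[-1,1,22,0,0,0,95],[-1,1,33,0,0,0,95],[-1,1,34,0,0,0,95]],
])

```text
time_s: 15.27
tool_pos: [554.7, -264.7, 0.7]
ee_rot: [0.001, 0.716, -0.698, -0.003]
ft_force: [-0.2, -0.0, -0.7]
grip_width: 95.0
```

Request:
drive_tool([
  [[0,0,0,0,0,0,95],[0,0,0,0,0,0,80],[0,0,0,0,0,0,80],[0,0,0,0,0,0,80]],
], squeeze=20)

```text
time_s: 15.6
tool_pos: [557.2, -266.1, 4.5]
ee_rot: [-0.0, 0.716, -0.698, 0.0]
ft_force: [-0.2, 0.0, -0.4]
grip_width: 86.3
```

Run:
```python
from wr import *
s,d=wr('w15',[])
go(557.9,-266.4,6,-88.5)
```

```text
t 15.65 pos [ 557.1 -266.1    4.5] head -88.5 grip 86.5 F [-0.9 -0.4 -1.3] j [-0.53  0.27  1.87  0.    1.01  1.01]
delta [0.3, -0.8, -1.5] [-0.001, -0.0, -0.001] rows 0.0
```

View pics/w15.png

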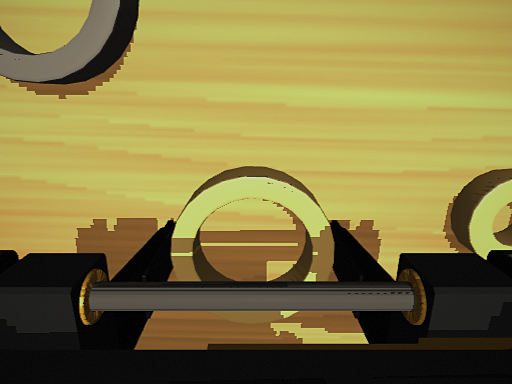

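The jaws stopped at 86.4 mm, which is the roll's outside diameter. I lift.

Request:
drive_tool([
  [[0,0,0,0,0,0,80],[0,0,-20,0,0,0,80],[0,0,-50,0,0,0,80],[0,0,-80,0,0,0,80],[0,0,-100,0,0,0,80]],
])

```text
time_s: 16.07
tool_pos: [557.9, -266.5, 107.3]
ee_rot: [-0.0, 0.716, -0.698, 0.002]
ft_force: [0.5, -0.4, -0.4]
grip_width: 86.4
```

Run:
```python
from wr import *
s,d=wr('w16',[])
go(569.5,33,100,-88.4)
```

```text
t 16.12 pos [ 560.2 -267.8  111.8] head -88.5 grip 86.7 F [ 1.7 -0.6  2.7] j [-0.53  0.14  1.81  0.    1.18  1.01]
delta [-300.5, -16.9, 10.3] [-0.009, -0.005, -0.002] rows 7.2
```

View pics/w16.png

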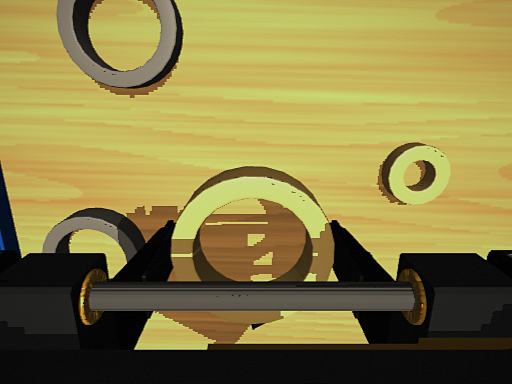

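Request:
drive_tool([
  [[-300,-15,8,0,0,0,80],[-300,-15,8,0,0,0,80],[-300,-15,8,0,0,0,80],[-300,-15,8,0,0,0,80],[-300,-15,8,0,0,0,80]],
])

```text
time_s: 16.53
tool_pos: [561.4, -56.0, 98.2]
ee_rot: [-0.0, 0.716, -0.698, -0.0]
ft_force: [1.4, 0.5, -1.1]
grip_width: 86.7
```

Run:
```python
from wr import *
go(569.5,33,100,-88.4)
```

```text
t 16.53 pos [561.4 -56.   98.2] head -88.6 grip 86.7 F [ 1.4  0.5 -1.1] j [-0.19  0.04  1.95  0.    1.16  1.35]
delta [-88.8, -10.3, -1.8] [0.0, 0.0, -0.003] rows 2.1
```

Request:
drive_tool([
  [[-88,-10,-2,0,0,0,80],[-88,-10,-2,0,0,0,80],[-88,-10,-2,0,0,0,80],[-88,-10,-2,0,0,0,80],[-88,-10,-2,0,0,0,80]],
])

```text
time_s: 16.95
tool_pos: [569.5, 30.4, 100.2]
ee_rot: [0.0, 0.716, -0.698, 0.0]
ft_force: [0.4, -0.5, -1.3]
grip_width: 86.3
```

Run:
```python
from wr import *
shot('wrist','x')
s,d=wr('w17',[])
shot('top','t17');shot('scene','s17')
go(569.5,33,50,-88.4)
```

```text
t 17.15 pos [569.6  28.9 100.4] head -88.7 grip 86.7 F [ 0.2  1.  -1.9] j [-0.04  0.05  1.93 -0.    1.16  1.5 ]
delta [-4.1, 0.0, 50.4] [0.0, -0.0, -0.005] rows 1.2
```

View pics/w17.png

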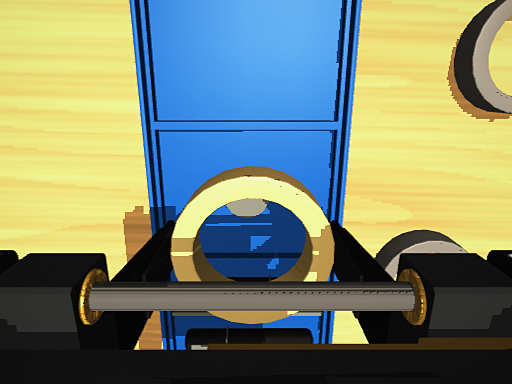

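Run:
```python
from h import *
s=telemetry.get_state(); d=shot('wrist','x'); f=d['frame'][:,:,::-1]
cv2.imwrite('pics/w18.png',cv2.resize(f[100:260,140:360],None,fx=3.6,fy=3.6,interpolation=cv2.INTER_CUBIC))
for n,p,z in [('div',(245,126),20),('L in',(163,200),20),('R in',(335,200),20),('hub',(246,207),18)]: print(n,back(d,p,z,s))
```

```text
div [625.90341119  35.71487627  20.        ]
L in [564.63660511 101.83931306  20.        ]
R in [567.81136443 -38.8963003   20.        ]
hub [559.36012446  33.84817811  18.        ]
```

View pics/w18.png

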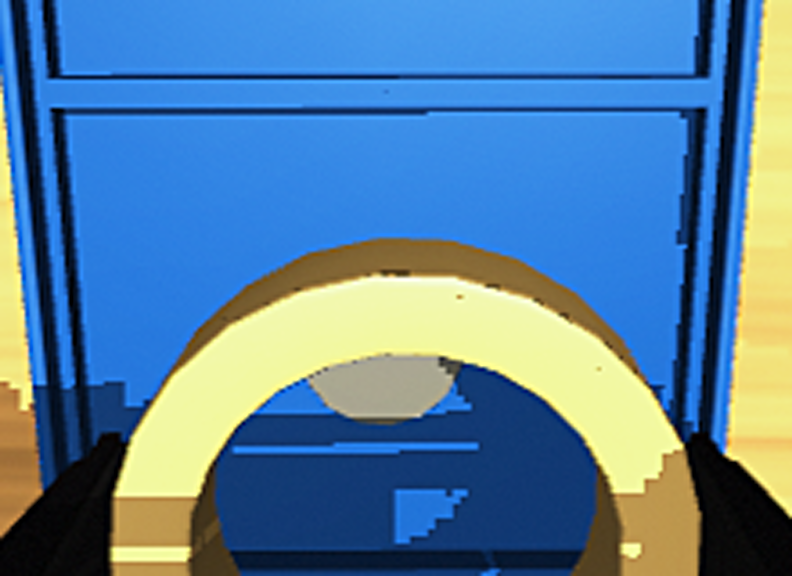

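Run:
```python
from h import *
s=telemetry.get_state(); d=imaging.read_camera('wrist')
print(back(d,(140+385/3.6,100+418/3.6),18,s)+[19,0,0])
go(569.3,32.5,45,-88.4)
```

```text
[570.31518917  33.01891229  18.        ]
t 17.25 pos [569.7  29.2 100.5] head -88.7 grip 86.3 F [ 0.1 -0.6 -1.6] j [-0.04  0.05  1.93 -0.    1.16  1.5 ]
delta [-3.4, 0.3, 55.5] [0.0, -0.0, -0.005] rows 1.3
```

Request:
drive_tool([
  [[-3.5,0,20,0,0,0,80],[-3.5,0,45,0,0,0,80],[-3.5,0,65,0,0,0,80],[-3.5,0,80,0,0,0,80],[-3.5,0,80,0,0,0,80]],
])

```text
time_s: 17.67
tool_pos: [566.5, 33.3, 16.6]
ee_rot: [0.002, 0.716, -0.698, -0.003]
ft_force: [-0.3, 0.1, -1.1]
grip_width: 86.4
```

Request:
drive_tool([
  [[0,0,0,0,0,0,80],[0,0,0,0,0,0,80]],
])

```text
time_s: 17.83
tool_pos: [570.6, 33.5, 21.7]
ee_rot: [-0.001, 0.716, -0.698, 0.001]
ft_force: [-0.4, -0.7, -0.8]
grip_width: 86.7
```

Run:
```python
from wr import *
s,d=wr('w19',[])
go(569.3,32.5,15,-88.4)
```

```text
t 17.88 pos [571.   33.6  22.2] head -88.6 grip 86.3 F [-0.1  0.4 -0.1] j [-0.04  0.15  1.97 -0.    1.02  1.51]
delta [1.1, 1.7, 7.2] [-0.003, -0.0, -0.003] rows 0.2
```

View pics/w19.png

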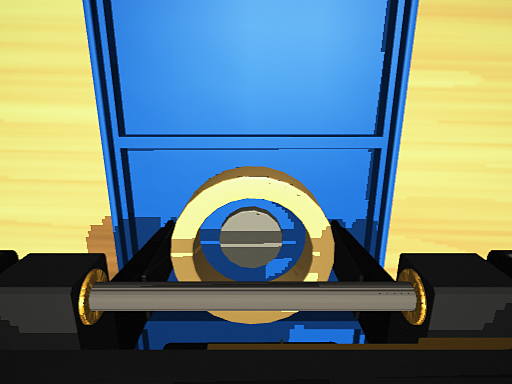

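The hub at (251,236) shows inside the bore, and the fingers are within the walls. I lower gently.

Request:
drive_tool([
  [[0,1,4,0,0,0,80],[0,1,5.5,0,0,0,80],[0,1,6.5,0,0,0,80],[0,1,6.5,0,0,0,80]],
])

```text
time_s: 18.22
tool_pos: [568.8, 33.9, 14.3]
ee_rot: [-0.0, 0.716, -0.698, 0.0]
ft_force: [0.2, -0.1, -0.4]
grip_width: 86.6
```

Request:
drive_tool([
  [[0,0,0,0,0,0,80]],
])

```text
time_s: 18.3
tool_pos: [568.7, 34.0, 14.2]
ee_rot: [-0.0, 0.716, -0.698, 0.0]
ft_force: [0.1, 0.1, 0.1]
grip_width: 86.5
```

Request:
drive_tool([
  [[0,0,1,0,0,0,80],[0,0,1,0,0,0,80]],
])

```text
time_s: 18.47
tool_pos: [568.8, 34.0, 14.2]
ee_rot: [0.0, 0.716, -0.698, -0.0]
ft_force: [-3.9, 0.0, 6.0]
grip_width: 86.6
```

Request:
drive_tool([
  [[0,0,0,0,0,0,95],[0,0,0,0,0,0,95],[0,0,0,0,0,0,95],[0,0,0,0,0,0,95]],
])

```text
time_s: 18.8
tool_pos: [568.6, 34.0, 13.0]
ee_rot: [-0.0, 0.716, -0.698, 0.0]
ft_force: [-0.9, -0.2, 0.2]
grip_width: 94.7
```

Request:
drive_tool([
  [[0,0,-8,0,0,0,95],[0,0,-25,0,0,0,95],[0,0,-50,0,0,0,95],[0,0,-90,0,0,0,95],[0,0,-100,0,0,0,95]],
])

```text
time_s: 19.22
tool_pos: [572.2, 33.9, 119.9]
ee_rot: [-0.003, 0.716, -0.698, 0.004]
ft_force: [2.3, -0.2, 1.2]
grip_width: 95.0
```

Run:
```python
from wr import *
shot('wrist','x')
s,d=wr('w20',[])
go(427,412,140,73)
```

```text
t 19.32 pos [571.5  33.9 117.5] head -88.5 grip 95.3 F [ 0.2  0.1 -0.4] j [-0.03  0.03  1.92  0.    1.18  1.51]
delta [-381.7, 134.6, -23.7] [-0.008, 0.001, 0.322] rows 9.7
```

View pics/w20.png

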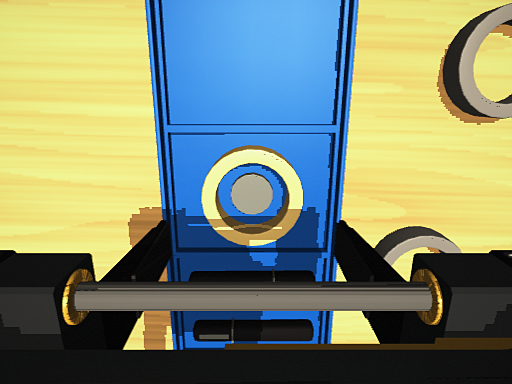

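The roll sits flat over the hub, with the hub at (252,194) centred in the bore. Next is the clip.

Request:
drive_tool([
  [[-382,135,-25,0,0,0.322,80],[-382,135,-25,0,0,0.322,80],[-382,135,-25,0,0,0.322,80],[-382,135,-25,0,0,0.322,80],[-382,135,-25,0,0,0.322,80]],
])

```text
time_s: 19.73
tool_pos: [494.3, 224.4, 123.6]
ee_rot: [-0.001, -0.594, 0.804, 0.0]
ft_force: [0.4, -0.4, -0.1]
grip_width: 80.1
```

Run:
```python
from wr import *
go(437,408,150,-107)
```

```text
t 19.73 pos [494.3 224.4 123.6] head -107.0 grip 80.1 F [ 0.4 -0.4 -0.1] j [ 0.33 -0.04  1.97  0.    1.21  2.2 ]
delta [-158.7, 108.6, -26.4] [0.002, -0.002, -0.001] rows 4.7
```

Request:
drive_tool([
  [[-159,108,-26,0,0,0,80],[-159,108,-26,0,0,0,80],[-159,108,-26,0,0,0,80],[-159,108,-26,0,0,0,80],[-159,108,-26,0,0,0,80]],
])

```text
time_s: 20.15
tool_pos: [437.2, 409.6, 150.1]
ee_rot: [-0.001, -0.596, 0.803, 0.0]
ft_force: [1.0, -1.0, 0.3]
grip_width: 80.3
```

Run:
```python
from wr import *
shot('wrist','x')
s,d=wr('w21',[('large_clip_center',10)])
f=d['frame'][:,:,::-1]
cv2.imwrite('pics/w21c.png',cv2.resize(f[100:280,170:340],None,fx=3.2,fy=3.2,interpolation=cv2.INTER_CUBIC))
go(427,412,100,-107)
```

```text
large_clip_center [252.7 188.1] 0.65 [425.5 416.1]
t 20.3 pos [438.  408.  149.8] head -106.8 grip 80.2 F [-0.1 -0.   0.3] j [ 0.66  0.06  1.83 -0.    1.25  2.52]
delta [-0.8, 11.7, 49.8] [0.001, -0.002, 0.004] rows 1.2
```

View pics/w21.png

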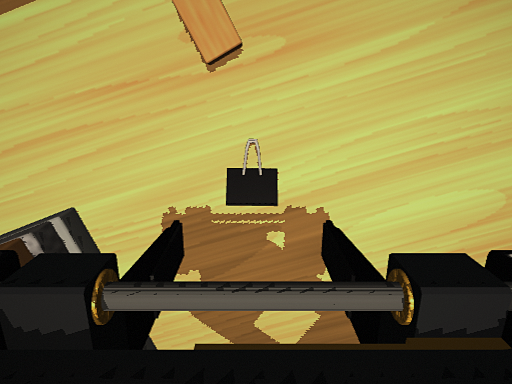

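Run:
```python
from h import *
s=telemetry.get_state(); d=imaging.read_camera('wrist')
a,b=back(d,(226,206),24,s),back(d,(277,206),24,s); e,f=back(d,(227,168),5,s),back(d,(277.5,168.5),5,s)
print(a,b,np.linalg.norm(a-b),e,f,np.linalg.norm(e-f), np.linalg.norm((a+b-e-f)[:2])/2)
m=(a+b)/2; n=(e+f)/2; u=(n-m)[:2]/np.linalg.norm((n-m)[:2]); P=m[:2]+13*u; print('P',P,'arms dir',np.degrees(np.arctan2(u[1],u[0])),'perp',np.degrees(np.arctan2((a-b)[1],(a-b)[0])))
go(P[0],P[1],5,-107)
```

```text
[421.436269   439.50292821  24.        ] [407.04949864 392.04605602  24.        ] 49.58965496802701 [453.34533349 429.5005127    5.        ] [438.22788521 381.35711784   5.        ] 50.46111087242137 33.19698254000261
P [426.5954653  411.72310585] arms dir -18.15839967280948 perp 73.13507733663803
t 20.35 pos [438.5 406.7 149.6] head -106.9 grip 79.8 F [-0.2 -0.6 -0.4] j [ 0.66  0.06  1.83 -0.    1.25  2.52]
delta [-1.7, 12.6, 144.6] [0.001, -0.003, 0.002] rows 3.5
```

View pics/w21c.png

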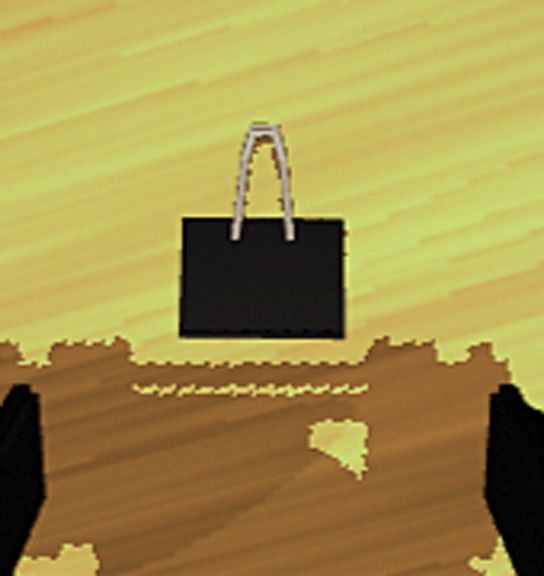

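The measured width (50 mm) and depth (33 mm) match the large clip. It is square to the jaws at (252,188).

Request:
drive_tool([
  [[-2,12.5,35,0,0,0,75],[-2,12.5,75,0,0,0,75],[-2,12.5,115,0,0,0,75],[-2,12.5,138,0,0,0,75],[-2,12.5,144,0,0,0,75]],
])

```text
time_s: 20.77
tool_pos: [424.5, 407.5, 0.7]
ee_rot: [-0.006, -0.594, 0.804, -0.0]
ft_force: [-2.7, -2.5, 4.9]
grip_width: 74.7
```

Request:
drive_tool([
  [[0,0,0,0,0,0,75],[0,0,0,0,0,0,75]],
])

```text
time_s: 20.93
tool_pos: [429.1, 412.0, 8.3]
ee_rot: [0.0, -0.594, 0.804, -0.0]
ft_force: [0.4, 0.7, 1.6]
grip_width: 75.2
```

Run:
```python
from wr import *
s,d=wr('w22',[])
go(426.6,411.7,4.5,-107)
```

```text
t 20.98 pos [429.8 412.9   9.5] head -107.1 grip 75.2 F [0.1 0.4 0.4] j [ 0.68  0.22  1.92 -0.    1.    2.54]
delta [2.1, 2.7, 5.0] [-0.002, 0.003, -0.001] rows 0.1
```

View pics/w22.png

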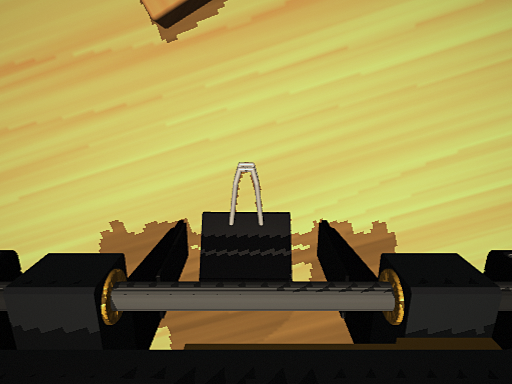

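Request:
drive_tool([
  [[0,0,0,0,0,0,75],[0,0,0,0,0,0,75]],
])

```text
time_s: 21.15
tool_pos: [429.7, 413.5, 10.0]
ee_rot: [0.002, -0.595, 0.804, 0.0]
ft_force: [-0.2, -0.6, -0.8]
grip_width: 75.2
```

Run:
```python
from wr import *
s,d=wr('w23',[])
go(426.6,411.7,4.5,-107)
```

```text
t 21.2 pos [429.4 413.4   9.7] head -107.0 grip 75.1 F [0.4 0.6 0.8] j [ 0.68  0.22  1.92 -0.    1.    2.54]
delta [2.5, 2.2, 5.1] [-0.002, 0.003, 0.0] rows 0.1
```

View pics/w23.png

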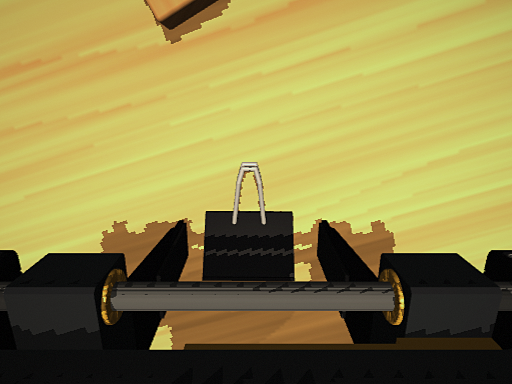

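Request:
drive_tool([
  [[0,2,4,0,0,0,70],[0,2,4,0,0,0,65],[0,2,5,0,0,0,42],[0,2,5,0,0,0,42],[0,2,5,0,0,0,42]],
], squeeze=25)

```text
time_s: 21.62
tool_pos: [426.1, 413.1, 2.4]
ee_rot: [-0.0, -0.595, 0.804, 0.0]
ft_force: [0.4, -0.6, -0.3]
grip_width: 50.7
```

Request:
drive_tool([
  [[0,0,0,0,0,0,42],[0,0,0,0,0,0,42]],
])

```text
time_s: 21.78
tool_pos: [426.2, 413.1, 2.5]
ee_rot: [-0.0, -0.595, 0.804, -0.0]
ft_force: [0.3, -0.2, -0.5]
grip_width: 51.0
```

Run:
```python
from wr import *
s,d=wr('w24',[])
go(426.6,411.7,4.5,-107)
```

```text
t 21.83 pos [426.2 413.1   2.5] head -107.0 grip 51.0 F [ 0.9 -0.1 -0.3] j [ 0.68  0.22  1.92 -0.    0.99  2.55]
delta [1.2, -0.8, -2.0] [0.0, -0.0, 0.0] rows 0.1
```

View pics/w24.png

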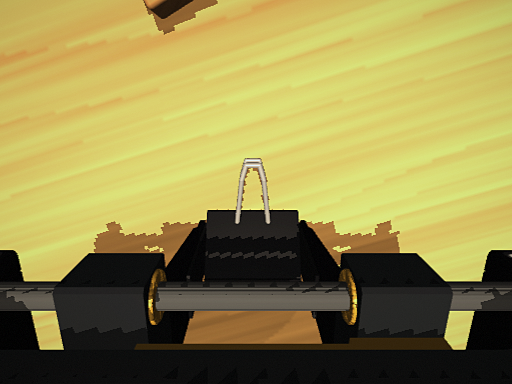

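The clip is gripped at 51.0 mm, its full width. I lift and carry it.

Request:
drive_tool([
  [[0,0,-15,0,0,0,42],[0,0,-40,0,0,0,42],[0,0,-70,0,0,0,42],[0,0,-95,0,0,0,42],[0,0,-95,0,0,0,42]],
])

```text
time_s: 22.25
tool_pos: [429.5, 415.8, 104.4]
ee_rot: [0.006, -0.595, 0.804, 0.0]
ft_force: [1.9, 0.5, -0.2]
grip_width: 50.9
```

Run:
```python
from wr import *
s,d=wr('w25',[])
go(668,35.5,95,-88.5)
```

```text
t 22.3 pos [428.3 414.8 101.6] head -107.0 grip 50.7 F [ 0.9 -0.   0.2] j [ 0.68  0.1   1.88 -0.    1.16  2.55]
delta [292.8, -340.0, 6.2] [-0.005, 0.005, -0.323] rows 10.8
```

View pics/w25.png

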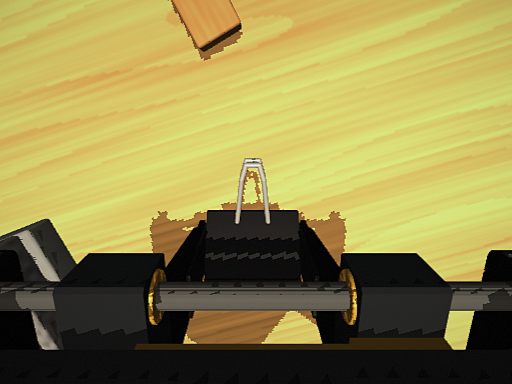

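Request:
drive_tool([
  [[293,-340,2,0,0,-0.323,42],[293,-340,2,0,0,-0.323,42],[293,-340,2,0,0,-0.323,42],[293,-340,2,0,0,-0.323,42],[293,-340,2,0,0,-0.323,42]],
])

```text
time_s: 22.72
tool_pos: [534.1, 239.7, 94.8]
ee_rot: [0.001, 0.717, -0.697, -0.001]
ft_force: [0.5, 0.4, -0.0]
grip_width: 50.7
```

Run:
```python
from wr import *
go(668,35.5,95,-88.5)
```

```text
t 22.72 pos [534.1 239.7  94.8] head -88.4 grip 50.7 F [ 0.5  0.4 -0. ] j [0.33 0.09 1.9  0.   1.16 1.87]
delta [207.7, -128.2, -0.3] [0.003, -0.001, 0.001] rows 5.9
```

Request:
drive_tool([
  [[208,-128,0,0,0,0,42],[208,-128,0,0,0,0,42],[208,-128,0,0,0,0,42],[208,-128,0,0,0,0,42],[208,-128,0,0,0,0,42]],
])

```text
time_s: 23.13
tool_pos: [648.1, 65.1, 94.6]
ee_rot: [0.001, 0.716, -0.698, -0.001]
ft_force: [0.9, 0.1, -0.9]
grip_width: 50.7
```

Run:
```python
from wr import *
go(668,35.5,95,-88.5)
```

```text
t 23.13 pos [648.1  65.1  94.6] head -88.5 grip 50.7 F [ 0.9  0.1 -0.9] j [0.02 0.23 1.74 0.   1.17 1.56]
delta [30.1, -19.2, -0.5] [0.003, 0.0, -0.0] rows 0.9
```

Request:
drive_tool([
  [[28,-19,10,0,0,0,42],[28,-19,30,0,0,0,42],[28,-19,45,0,0,0,42],[28,-19,45,0,0,0,42],[28,-19,45,0,0,0,42]],
])

```text
time_s: 23.55
tool_pos: [665.6, 40.4, 48.6]
ee_rot: [0.002, 0.717, -0.697, -0.002]
ft_force: [1.3, -0.3, -1.8]
grip_width: 50.8
```

Run:
```python
from wr import *
shot('wrist','x')
s,d=wr('w26',[])
go(668,35.5,14,-88.5)
```

```text
t 23.65 pos [667.8  40.8  51.8] head -88.4 grip 50.5 F [-0.3  0.5  0.3] j [-0.02  0.31  1.72  0.    1.11  1.52]
delta [5.3, -0.1, 37.8] [0.0, 0.0, 0.002] rows 0.9
```

View pics/w26.png

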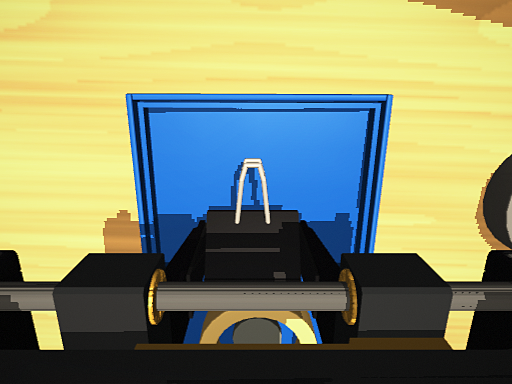

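The clip is over the plain bin with the arms pointing away from the hub bin. All its edges are inside the walls. I lower it.

Request:
drive_tool([
  [[5,0,12,0,0,0,42],[5,0,24,0,0,0,42],[5,0,32,0,0,0,42],[5,0,34,0,0,0,42],[5,0,34,0,0,0,42]],
])

```text
time_s: 24.07
tool_pos: [667.0, 34.8, 15.9]
ee_rot: [0.001, 0.716, -0.698, -0.001]
ft_force: [0.1, 0.9, 0.1]
grip_width: 50.5
```

Request:
drive_tool([
  [[0,0,0,0,0,0,42],[0,0,0,0,0,0,42]],
])

```text
time_s: 24.23
tool_pos: [668.8, 34.7, 18.2]
ee_rot: [-0.0, 0.716, -0.698, 0.0]
ft_force: [0.5, 0.1, 0.4]
grip_width: 50.8
```

Request:
drive_tool([
  [[0,0,3,0,0,0,42],[0,0,5,0,0,0,42],[0,0,5,0,0,0,42],[0,0,5,0,0,0,42]],
])

```text
time_s: 24.57
tool_pos: [668.3, 34.6, 12.6]
ee_rot: [0.0, 0.716, -0.698, -0.0]
ft_force: [1.2, -0.4, -1.7]
grip_width: 50.9
```

Request:
drive_tool([
  [[0,0,1,0,0,0,42],[0,0,1,0,0,0,42]],
])

```text
time_s: 24.73
tool_pos: [668.5, 34.7, 12.4]
ee_rot: [-0.0, 0.716, -0.698, 0.0]
ft_force: [-2.1, -0.3, 4.2]
grip_width: 50.6
```

Contact at 4 N and z 12.4, as expected. I release.

Request:
drive_tool([
  [[0,0,0,0,0,0,75],[0,0,0,0,0,0,75],[0,0,0,0,0,0,75],[0,0,-8,0,0,0,75],[0,0,-25,0,0,0,75]],
])

```text
time_s: 25.15
tool_pos: [666.0, 34.7, 34.2]
ee_rot: [0.002, 0.716, -0.698, -0.002]
ft_force: [-0.2, 0.2, 0.1]
grip_width: 73.9
```

Request:
drive_tool([
  [[0,0,-40,0,0,0,75],[0,0,-80,0,0,0,75],[0,0,-110,0,0,0,75],[0,0,-130,0,0,0,75],[0,0,-130,0,0,0,75]],
])

```text
time_s: 25.57
tool_pos: [671.9, 34.6, 174.7]
ee_rot: [-0.004, 0.716, -0.698, 0.004]
ft_force: [1.6, -0.6, 1.4]
grip_width: 75.4
```

Run:
```python
from wr import *
shot('wrist','x')
s,d=wr('w27',[])
go(668,300,200)
```

```text
t 25.67 pos [668.9  34.6 168.1] head -88.5 grip 75.2 F [-0.5  0.6 -0.6] j [-0.03  0.2   1.65 -0.    1.29  1.52]
delta [-265.3, -6.2, -31.9] [-0.002, -0.0, 0.0] rows 6.4
```

View pics/w27.png

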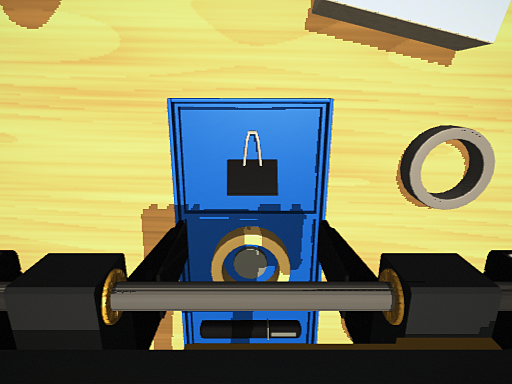

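The clip lies flat in the plain bin. I move the arm aside for a full top check.

Request:
drive_tool([
  [[-265,0,-32,0,0,0,75],[-265,0,-32,0,0,0,75],[-265,0,-32,0,0,0,75],[-265,0,-32,0,0,0,75],[-265,0,-32,0,0,0,75]],
])

```text
time_s: 26.08
tool_pos: [661.2, 242.7, 188.6]
ee_rot: [0.002, 0.716, -0.698, -0.001]
ft_force: [1.2, 0.0, -0.6]
grip_width: 74.8
```

Request:
drive_tool([
  [[-60,0,0,0,0,0,75],[-60,0,0,0,0,0,75],[-60,0,0,0,0,0,75],[-60,0,0,0,0,0,75],[-60,0,0,0,0,0,75]],
])

```text
time_s: 26.5
tool_pos: [660.8, 299.9, 189.7]
ee_rot: [0.002, 0.716, -0.698, -0.0]
ft_force: [-0.2, -0.5, -0.3]
grip_width: 74.4
```

Run:
```python
from wr import *
d=shot('top','t30'); f=d['frame'][:,:,::-1]; cv2.imwrite('pics/t30c.png',cv2.resize(f[90:260,190:440],None,fx=3,fy=3,interpolation=cv2.INTER_CUBIC))
```

```text
(no output)
```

View pics/t30c.png

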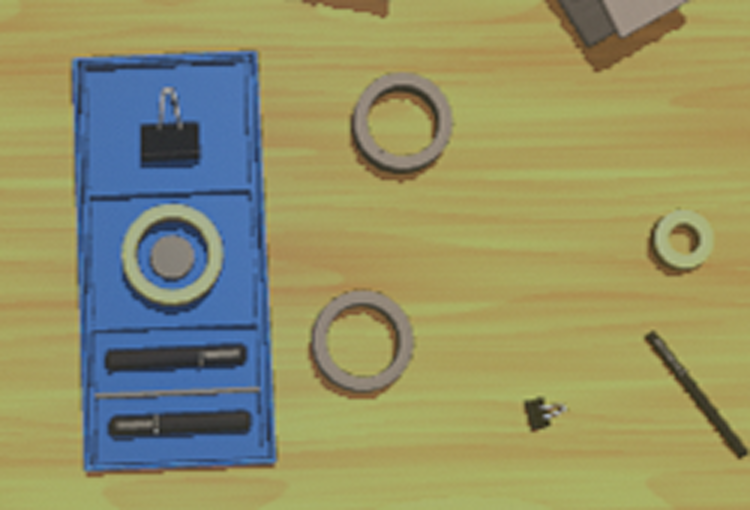

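The top view shows everything in place:
- **Markers:** at crop (176,357) and (180,424), one on each side of the ridge at y≈392.
- **Roll:** around the hub at (172,256).
- **Clip:** in the plain bin at (170,143).
- **Look-alikes:** where they were at the start.

I hand the job in.

```bash
python3 -c "
from plant import job_done,telemetry
print(telemetry.get_state()['ft_force']); print(job_done())"
```

```text
[-0.11742634 -0.27455418  0.29921164]
the job is handed in; nothing more can be done
None
```

The caddy is restocked and the job was handed in at about 26.5 s of the 104 s allowed. I worked in the order asked:
- **Markers:** both thick markers lie lengthwise in the ridge bin, one on each side of the ridge.
- **Tape roll:** the beige roll sits flat over the hub, with the hub in the middle of its bore.
- **Clip:** the large binder clip lies flat on its jaw in the plain bin, with its arms pointing away from the hub bin.

The last wrist and top pictures show all four resting inside their bins. The slim pen, the small roll, the small clip and both grey rolls are where they lay. The gripper is open and away from everything, with under 0.5 N at the wrist.

- **Bench touch:** the arm overshot on the way down to the clip, and the wrist read about 5 N there. The force readings between moves otherwise stayed at about 7 N or less.
- **Network misses:** the point network did not find the tape roll in the wrist view, so I fitted its rim circles instead. That fit agreed with the top view to within 1 mm.
- **Caddy width:** my first top-view measurement of the caddy's outside was about 158 mm, against the 146 mm given. I placed everything from the ridge, hub and dividers, which matched their given sizes.

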